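# Roll a drilled stone core into its measuring cradle and up to the stop

### The arm

A 7-joint arm with a two-finger parallel gripper is mounted at the origin on a cart in front of the work surface, level with it; the furniture and walls round the work are solid. World frame = base frame: x ahead of the robot, y to its left, z up, the work surface at z = 0. Lengths are in m, angles in rad, forces in N, time in s.
With the tool pointing down it reaches from about 0.4 to 0.85 m from the base axis. Payload 10.4 kg.
Tool frame: the origin (TCP) lies at the very end of the fingers, on their centre line; the grasp point (between the pads) lies 19 mm behind it; z points along the fingers, y is the direction in which the jaws open and shut (so a half turn about z gives the same grasp; the last joint's range is limited). The gripper opens to 85 mm and grips with 20 to 120 N. Pads are 22 mm wide; open, the fingers measure 114 mm over their backs; the gripper's body (76 mm by 85 mm) begins 54 mm behind the grasp point. The pads swing forward as they close: fully open they stand 13 mm farther back than shut.
Start: joints at [1.226, 0.332, -0.065, 1.46, 0.022, 1.35, -0.088], TCP at [0.198, -0.593, 0.231] pointing down, gripper open.
Joint ranges: [-2.6, 2.6], [-0.5, 2.12], [-1.47, 1.34], [0.16, 2.42], [-1.27, 4.41], [0.06, 2.06], [-2.6, 2.6]. Speed limits (rad/s): [2.22, 2.22, 2.79, 2.79, 3.14, 3.14, 3.14].

### API

Orientations are given as a unit quaternion [x, y, z, w].
In Python, from workcell import manip gives the robot as it stands.
- The arm moves only by the tool arm_command, never from a script. Its arguments are lists of equal length, an entry for each row: "slide": the shift along the tool's x, y, z in mm, a list of three; "turn": the turn about the tool's z in degrees; "grip": the closure, from 0 (fully open) to 1 (shut). In form: {"slide": [[tx, ty, tz], ...], "turn": [turn, ...], "grip": [grip, ...]}. A call has 1 to 10 rows; each row shifts and turns the commanded pose from where the row before left it, along the tool's axes as they then stand; what a row does not reach is not made up. A row lasts 1/12 s, in which the tool goes at most 41.7 mm and 7.16 degrees, less where a joint would pass 70% of its speed; a pose out of reach is approached as far as the arm can. A call with a gripper value outside its range is refused whole. The fingers move at their own pace and stop on an object; "newtons" is the grip in N (left out, the last holds). Time passes only in rows, so rows that do not move let the fingers close. It gives the time, the measured TCP pose, the force and the opening at its end, in the units of the state.
- manip.get_obs(): the state, without advancing time (a new reading comes with each control period).
- manip.camera(name): name is "scene" or "top" or "wrist"; returns the picture (480x640x3 uint8, blue, green, red); there is no depth.
- manip.camera_info(name): a dict with "fx", "fy", "cx", "cy" (pixels), "dist_coeffs" ([k1, k2, p1, p2, k3] as OpenCV has them; the pictures are not rectified), "rvec" (rotation vector, rad) and "tvec" (3), from world to camera coordinates, as OpenCV has them. Camera axes: x right, y down, z forward; pixel columns grow to the right and rows downward; lengths in m; the calibration is good to about 2 mm. A picture is of the moment at which its call begins: read the wrist's pose just before it. camera_info takes no time and is no camera call; for the wrist camera it gives the pose at the moment of the call.
- manip.hand_in(): hands the job in, once; it reports no verdict.
Trained networks look in the newest picture that a camera, given by its name, has taken for a name from the list of things; names that differ only in an ending like _2 or _b are one class to them, and where a whole thing is asked for, a point or a joint stands for the part that bears it (a point fixed in the world has none). Each returns a list of dicts, best first, with "score" (0 to 1); they miss things now and then, are a little off and sometimes report something else, mostly with a low value. They report only what shows in the picture. A call takes as long as a camera call. They do not tell look-alikes from the thing itself.
- manip.cut_out(target, camera): "pixels" (480x640 bool, what is visible of it).
- manip.tip_of(target, camera): "xyz" ([x, y, z] in m, in the coordinates of the camera as it stood for that picture, good to about 4 mm: a listed point, or the origin of a listed thing).
The state is a dict: "clock": time; "joint_pos": joint angles; "joint_velocities": joint speeds; "tau": joint torques, N m; "position": TCP position; "ee_rot": TCP orientation; "ft_force": force on the tool from outside, world axes, zero at the start; "torque": the same for the moment, N m; "grip_width": opening from 0.0 (shut) to 1.0 (fully open).
Only numpy, scipy, OpenCV 4.12 (cv2) and the standard library are available. Lean on these libraries where they do the work, as an engineer would, in place of code of your own. Each camera call takes 0.05 s, during which the arm holds its last target.

### The job

Roll the loose stone core on its side along the bench and up the ramp of the metal cradle until it drops over the crest into the V, and push on its right-hand end so that it lies in the V with its other end right up against the dark stop plate. Use only the fingertips or the outside of the fingers: the core is rolled and pushed, never gripped, lifted or pressed hard. Leave the other things on the bench where they are, and finish with the hand clear.

Things in the scene. Friction and masses are not known exactly. Their poses are not given: they have to be found in the camera images.
- core: Drilled stone core: plain grey stone cylinder, diameter 50, length 160 mm, 0.65 kg, lying on its side in front of the cradle, up to 0.2 rad askew. Origin on its axis at mid length; its y axis runs along the core, to the left; x and z turn as it rolls. Friction about 0.3. Stays where left on the bench, rolls back down the ramp; pushed off-centre it rolls straight on rather than turning. Starts 118-150 mm before the V line, its +y end 35-55 mm short of the stop.
- cradle: Core cradle: low screwed-down grey metal block beyond the core, x from -83 to +51 mm, y from -75 to +75 mm. Origin on the bench under the bottom line of the V, mid length; x is the rolling-in direction (away from the robot), y runs along the V, leftwards to the stop plate, z up. A 120 degree V along y, its bottom line at x = 0, z = 3 mm; far flank to 18 mm high at x = +27; its -y end is open.
- crest (a point): Middle of the near crest of the V, the top of the loading ramp: cradle frame (-18, 0, 13.4) mm, axes as the cradle's. The ramp climbs evenly to it over the full length from the bench at x = -83 mm. Behind the V, a white scale bar is fixed on the far ledge (x 30 to 48 mm, top 28 mm high).
- stop_face (a point): On the face of the dark steel stop plate that closes the V's left (+y) end: cradle frame (0, +75, 32) mm, axes as the cradle's. The plate is fixed, 9 mm thick, 46 mm high, from x = -27 to +51 mm.
- seat (a point): The point where the middle of the core lies when it is seated in the V and up against the stop plate: cradle frame (0, -5, +31.9) mm; axes as the cradle's.
- core_end (a point): Centre of the core's -y end face, the end away from the stop plate (80 mm from the middle); it is the end to push on.
- the_calliper: Bystander: steel vernier calliper lying flat, 68 x 185 x 9 mm, to the right of the core. Origin under its middle, long side along its y. Leave it.
- dish: Bystander: round glass dish with clay flakes, 60 mm wide, 13 mm high, left of the core. Origin under its middle. Leave it.
- loose_sherd: Bystander: broken pottery sherd, 63 x 73 x 21 mm, to the left of the ramp. Origin under its middle. Leave it.
- tweezers: Bystander: steel tweezers, 8 x 126 x 7 mm, lying behind the cradle. Origin under the middle, long side along its y. Leave them.
- tape_roll: Bystander: roll of masking tape lying flat, 104 x 102 x 25 mm, near the robot's edge at the right. Origin under its middle. Leave it.
Things that resemble listed ones, but are neither listed nor needed, are in the scene too. Leave any green look-alike of the core alone. There is more than one size of the cradle; the one meant has the size given above.

How it is judged:
By the outcome, as a careful person would: the job done as asked, in the order asked, and still so for the second after the job is handed in, with the robot touching nothing.
It also fails if it takes over 54 s, if anything falls off the work surface, if the arm or the gripper's body presses on something with over 40 N, if the wrist force passes 120 N, or if a joint passes its speed limit or range.

## Working session

There is one attempt and no reset: what is moved stays moved. The work goes in short steps, Python scripts to look and compute and a tool call to move; the robot and the scene stay as the last step left them, time stands still between calls to the robot, and variables do not carry over. Pictures are saved under pics/ and viewed, and the job is handed in when it is done.

Besides the shell and the picture viewer there is one more tool, called after "Call:" by a JSON object that holds its "name" and its "arguments", one argument or row to a line. arm_command: Moves the arm, as the interface text tells. Its arguments: {"type":"object","properties":{"slide":{"type":"array","items":{"type":"array","items":{"type":"number"}}},"turn":{"type":"array","items":{"type":"number"}},"grip":{"type":"array","items":{"type":"number"}},"newtons":{"type":"number"}},"required":["slide","turn","grip"]}

```bash
mkdir -p pics; ls
cat > h.py <<'E'
import numpy as np, cv2
from scipy.spatial.transform import Rotation as R
from workcell import manip
def w(cam,p):
    i=manip.camera_info(cam); M=cv2.Rodrigues(np.array(i["rvec"],float))[0]
    return M.T@(np.array(p)-np.array(i["tvec"]).ravel())
def proj(cam,P):
    i=manip.camera_info(cam);K=np.array([[i["fx"],0,i["cx"]],[0,i["fy"],i["cy"]],[0,0,1]])
    return cv2.projectPoints(np.array(P,float).reshape(-1,3),np.array(i["rvec"],float),np.array(i["tvec"],float),K,np.array(i["dist_coeffs"],float))[0].reshape(-1,2)
def ray(cam,uv,z):
    i=manip.camera_info(cam);K=np.array([[i["fx"],0,i["cx"]],[0,i["fy"],i["cy"]],[0,0,1]])
    n=cv2.undistortPoints(np.array(uv,float).reshape(-1,1,2),K,np.array(i["dist_coeffs"],float)).reshape(-1,2)
    M=cv2.Rodrigues(np.array(i["rvec"],float))[0];C=-M.T@np.array(i["tvec"]).ravel()
    d=np.c_[n,np.ones(len(n))]@M
    return C+d*((z-C[2])/d[:,2])[:,None]
E
python3 - <<'E'
from h import *
np.set_printoptions(precision=4,suppress=True)
for c in ["scene","top"]:
    cv2.imwrite(f"pics/{c}1.png",manip.camera(c))
    for t in ["core","cradle","crest","stop_face","seat","core_end","the_calliper","dish","loose_sherd","tape_roll"]:
        for r in manip.tip_of(t,c)[:4]:
            print(c,t,round(r["score"],2),w(c,r["xyz"]),proj(c,w(c,r["xyz"])))
print(manip.get_obs())
E
```

```text
pics
scene core 0.79 [ 0.6874 -0.2547  0.0251] [[312.3035 182.8636]]
scene core 0.71 [ 0.4438 -0.0291  0.0222] [[343.0608 252.2898]]
scene cradle 0.76 [ 0.5203  0.2824 -0.0024] [[232.6157 326.1213]]
scene cradle 0.7 [ 0.595  -0.0226 -0.002 ] [[291.1378 239.8465]]
scene crest 0.87 [ 0.581  -0.0235  0.0116] [[295.6649 237.3487]]
scene crest 0.6 [0.5083 0.2891 0.0098] [[234.246  326.6546]]
scene crest 0.5 [ 0.672  -0.0498 -0.0006] [[274.029  224.4397]]
scene stop_face 0.65 [0.6195 0.0504 0.0287] [[265.1565 241.2612]]
scene stop_face 0.62 [0.5379 0.3418 0.0219] [[204.2288 332.7051]]
scene stop_face 0.5 [ 0.5774  0.1193 -0.0039] [[261.3692 273.0892]]
scene seat 0.89 [0.5247 0.2814 0.026 ] [[229.9394 315.412 ]]
scene seat 0.6 [ 0.593  -0.0264  0.0321] [[292.3866 228.6848]]
scene seat 0.33 [ 0.4354 -0.1092  0.026 ] [[362.4047 235.8639]]
scene core_end 0.98 [ 0.4315 -0.1059  0.0199] [[362.9663 238.9983]]
scene core_end 0.67 [ 0.3862 -0.206   0.0003] [[395.708  232.0261]]
scene core_end 0.61 [ 0.6338 -0.3182  0.0286] [[338.9239 178.3746]]
scene the_calliper 0.75 [ 0.3861 -0.2047  0.0004] [[39
[... 1253 characters left out ...]
_sherd 0.82 [0.5735 0.1204 0.0004] [[250.4589 222.21  ]]
top loose_sherd 0.44 [0.6219 0.0478 0.0319] [[275.0654 202.9755]]
top tape_roll 0.6 [ 0.3513 -0.4021 -0.0011] [[437.8461 298.6394]]
{'clock': 1.1, 'joint_pos': array([ 1.2264,  0.3322, -0.0647,  1.4601,  0.0216,  1.3499, -0.0885]), 'joint_velocities': array([-0.002 , -0.0003,  0.0002, -0.0001, -0.0006,  0.0024, -0.    ]), 'tau': array([  0.0009, -62.5218,   0.049 , -39.1831,   0.0162,   0.0018,
        -0.    ]), 'position': array([ 0.1977, -0.5929,  0.2313]), 'ee_rot': array([0.9871, 0.1602, 0.    , 0.    ]), 'ft_force': array([-0.0569, -0.1785,  0.0587]), 'torque': array([-0.0453,  0.0273, -0.0446]), 'grip_width': 1.0025877838408184}
```

View images.

View pics/scene1.png

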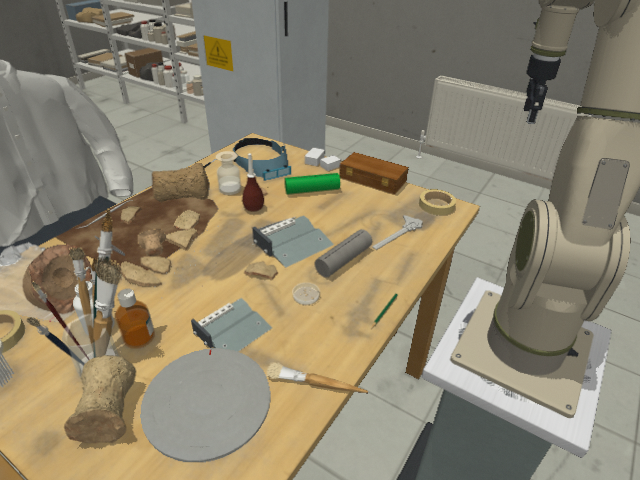

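```bash
python3 -c "
import cv2
a=cv2.imread('pics/top1.png');cv2.imwrite('pics/top1c.png',cv2.resize(a[150:330,150:450],(800,480),interpolation=cv2.INTER_CUBIC))"
```

```text
(no output)
```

View pics/top1c.png

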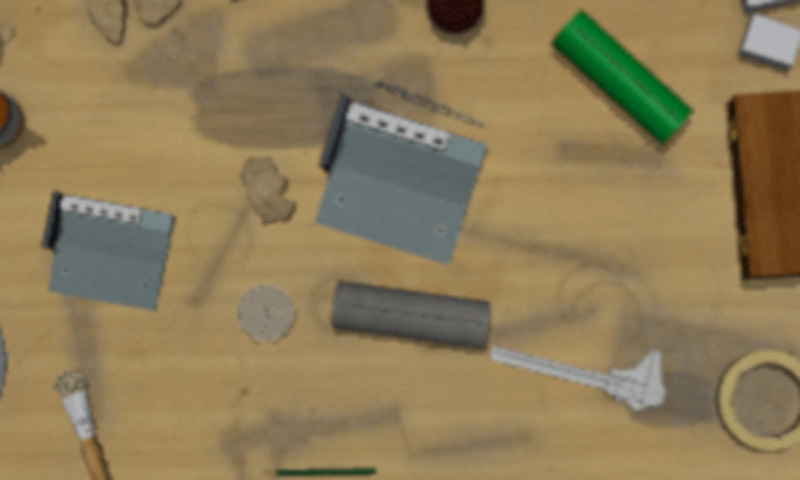

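View pics/top1.png

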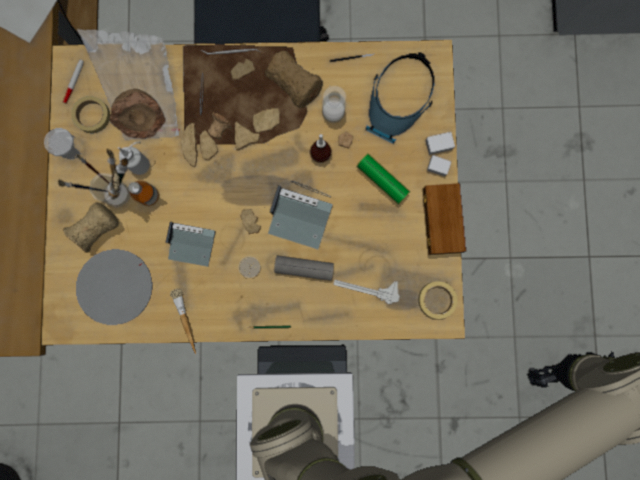

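```bash
cat > fit.py <<'E'
from h import *
from scipy.optimize import minimize
t=np.linspace(0,2*np.pi,24)
CORE=np.array([[.025*np.cos(a),y,.025*np.sin(a)] for a in t for y in(-.08,.08)])
CR=np.array([[x,y,z] for x,z in[(-83,0),(51,0),(51,18),(-18,13.4)] for y in(-75,75)]+[[x,y,z] for x in(-27,51) for y in(75,84) for z in(0,46)]+[[x,y,28] for x in(30,48) for y in(-40,75)])/1000
def place(M,x,y,z,a): return M@R.from_euler('z',a).as_matrix().T+[x,y,z]
def masks(target,near,cams=("top","scene")):
    out={}
    for c in cams:
        best=None
        for r in manip.cut_out(target,c):
            m=r["pixels"]; v,u=np.nonzero(m); d=np.hypot(*(proj(c,near)[0]-[u.mean(),v.mean()]))
            if d<25 and (best is None or r["score"]>best[0]): best=(r["score"],m)
        if best: out[c]=best[1]; print(c,target,best[0],best[1].sum())
    return out
def fit(M,z,ms,p0,free=3):
    S=4
    def cost(p,full=False):
        J=0
        for c,m in ms.items():
            v,u=np.nonzero(m);b=[u.min()-12,v.min()-12,u.max()+12,v.max()+12]
            g=np.zeros(((b[3]-b[1])*S,(b[2]-b[0])*S),np.uint8)
            q=(proj(c,place(M,p[0],p[1],z,p[2]))-b[:2]+.5)*S
            cv2.fillConvexPoly(g,cv2.convexHull((q*16).astype(np.int32)),1,shift=4)
            mm=cv2.resize(m[b[1]:b[3],b[0]:b[2]].astype(np.uint8),None,fx=S,fy=S,interpolation=cv2.INTER_NEAREST)
            if M is CR:
                h=cv2.convexHull(np.argwhere(mm)[:,::-1].astype(np.int32)); mm=np.zeros_like(mm); cv2.fillConvexPoly(mm,h,1)
            J+=(g!=mm).sum()/mm.sum()
        return J
    s=np.array([[0,0,0],[.006,0,0],[0,.006,0],[0,0,.08]])+p0
    r=minimize(cost,p0,method="Nelder-Mead",options=dict(initial_simplex=s,xatol=1e-5,fatol=1e-5))
    return r.x,r.fun
E
python3 - <<'E'
from fit import *
np.set_printoptions(precision=4,suppress=True)
im={c:manip.camera(c) for c in("top","scene")}
mc=masks("core",[.44,-.03,.025]); mk=masks("cradle",[.594,-.023,.01])
for cams in (["top"],["scene"],["top","scene"]):
    try:
        pc=fit(CORE,.025,{c:mc[c] for c in cams},np.array([.44,-.03,-.08]));print(cams,"core",pc)
        pk=fit(CR,0,{c:mk[c] for c in cams},np.array([.594,-.023,-.29]));print(cams,"cradle",pk)
    except KeyError as e: print(e)
rel=R.from_euler('z',-pk[0][2]).as_matrix()[:2,:2]@(pc[0][:2]-pk[0][:2]);print(rel,pc[0][2]-pk[0][2])
for c in im:
    a=cv2.resize(im[c],None,fx=4,fy=4,interpolation=cv2.INTER_CUBIC)
    for M,z,p in((CORE,.025,pc[0]),(CR,0,pk[0])):
        q=proj(c,place(M,p[0],p[1],z,p[2]))*4+2
        for u in q: cv2.circle(a,tuple(int(k) for k in u),2,(0,0,255),-1)
    u=proj(c,[.52,-.03,.02])[0]*4
    x0,y0=int(u[0])-400,int(u[1])-300
    cv2.imwrite(f"pics/fit_{c}.png",a[y0:y0+600,x0:x0+800])
E
```

```text
top core 0.84 1071
scene core 0.87 1267
top cradle 0.87 2686
scene cradle 0.63 2414
['top'] core (array([ 0.4413, -0.029 , -0.1561]), np.float64(0.03991596638655462))
['top'] cradle (array([ 0.5958, -0.0235, -0.311 ]), np.float64(0.01737054236397091))
['scene'] core (array([ 0.4413, -0.0269, -0.1617]), np.float64(0.0473559589581689))
['scene'] cradle (array([ 0.5944, -0.0211, -0.3029]), np.float64(0.02241821985545835))
['top', 'scene'] core (array([ 0.4415, -0.028 , -0.1582]), np.float64(0.09685725118776792))
['top', 'scene'] cradle (array([ 0.5957, -0.0227, -0.308 ]), np.float64(0.05304973396402846))
[-0.1453 -0.0518] 0.14984577670051702
```

View pics/fit_top.png

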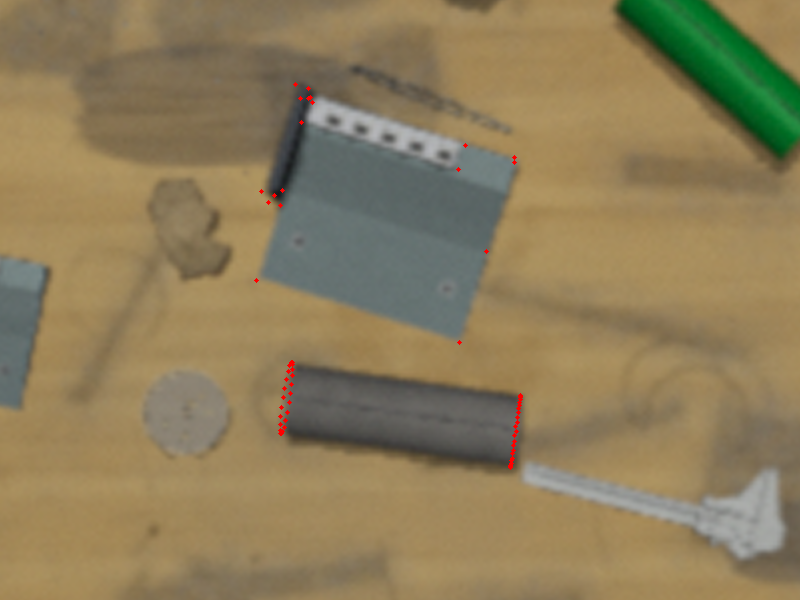

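View pics/fit_scene.png

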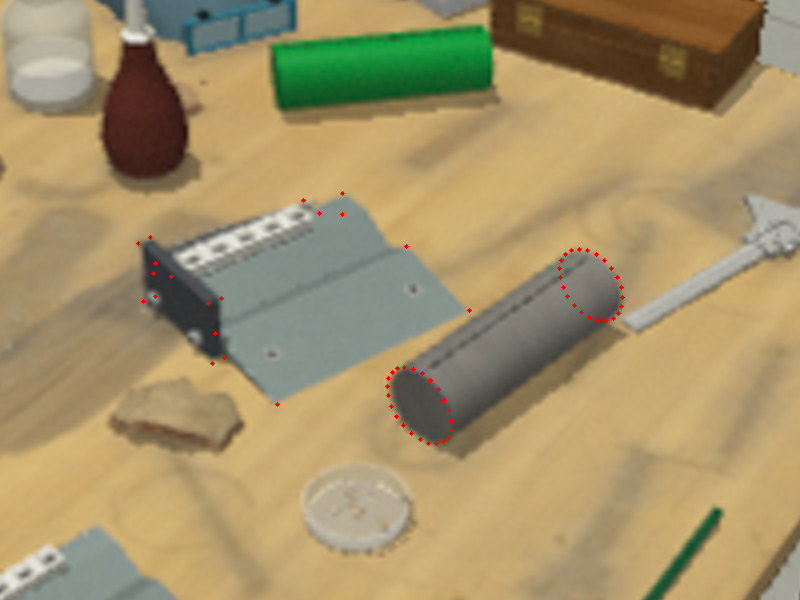

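Call:
{"name": "arm_command", "arguments": {
  "slide": [
    [0,0,0],
    [0,0,0],
    [0,0,0],
    [0,0,0],
    [40,0,0],
    [40,0,0],
    [40,0,0],
    [40,0,0],
    [40,0,0],
    [40,0,0]
  ],
  "turn": [6.9,6.9,6.9,6.8,0,0,0,0,0,0],
  "grip": [0,0,0,0,0,0,0,0,0,0]
}}

```text
clock: 2.23
position: [0.4365, -0.6307, 0.2314]
ee_rot: [0.997, -0.079, 0.0, 0.0]
ft_force: [-0.0, -1.1, 0.4]
grip_width: 1.001
```

Call:
{"name": "arm_command", "arguments": {
  "slide": [
    [0,-40,0],
    [0,-40,0],
    [0,-40,0],
    [0,-40,0],
    [0,-40,0],
    [0,-40,0],
    [0,-40,0],
    [0,-40,0],
    [0,-40,0],
    [0,-40,0]
  ],
  "turn": [0,0,0,0,0,0,0,0,0,0],
  "grip": [0,0,0,0,0,0,0,0,0,0]
}}

```text
clock: 3.07
position: [0.4976, -0.2338, 0.2316]
ee_rot: [0.997, -0.079, 0.0, 0.0]
ft_force: [0.6, 0.8, 0.6]
grip_width: 0.998
```

Call:
{"name": "arm_command", "arguments": {
  "slide": [
    [-17,-25,0],
    [-17,-25,0],
    [-17,-25,0],
    [-17,-25,0],
    [-17,-25,0],
    [-17,-25,0],
    [-17,-25,0],
    [-17,-25,0],
    [0,0,25],
    [0,0,25]
  ],
  "turn": [0,0,0,0,0,0,0,0,0,0],
  "grip": [0,0,0,0,0,0,0,0,0,0]
}}

```text
clock: 3.9
position: [0.3956, -0.0155, 0.1822]
ee_rot: [0.997, -0.078, 0.002, 0.001]
ft_force: [1.1, -0.8, -0.6]
grip_width: 1.002
```

Call:
{"name": "arm_command", "arguments": {
  "slide": [
    [0,0,25],
    [0,0,25],
    [0,0,25],
    [0,0,25],
    [0,0,12]
  ],
  "turn": [0,0,0,0,0],
  "grip": [0,0,0,0,0]
}}

```text
clock: 4.32
position: [0.3935, -0.0168, 0.0669]
ee_rot: [0.997, -0.079, -0.001, 0.0]
ft_force: [-0.6, -0.6, -0.1]
grip_width: 1.003
```

Run:
```python
from h import *
o=manip.get_obs();print(o["position"],o["ee_rot"],o["ft_force"],o["joint_pos"])
cv2.imwrite("pics/w2.png",manip.camera("wrist"))
a=manip.camera("scene");cv2.imwrite("pics/s2.png",cv2.resize(a[150:330,200:440],(800,600),interpolation=cv2.INTER_CUBIC))
```

```text
[ 0.39348799 -0.01675987  0.06692039] [ 9.96879381e-01 -7.89298248e-02 -1.25797834e-03  1.49605428e-06] [-0.58842776 -0.64273939 -0.07565084] [ 0.38879336  0.02865708 -0.46136239  2.19449122  0.01551288  0.92398484
 -1.81060632]
```

View pics/w2.png

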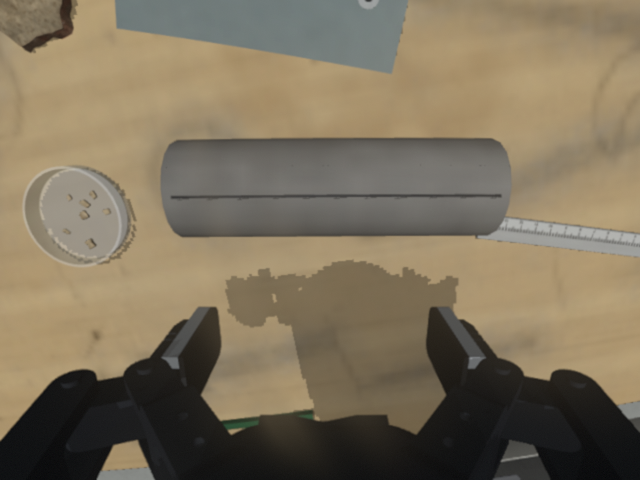

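View pics/s2.png

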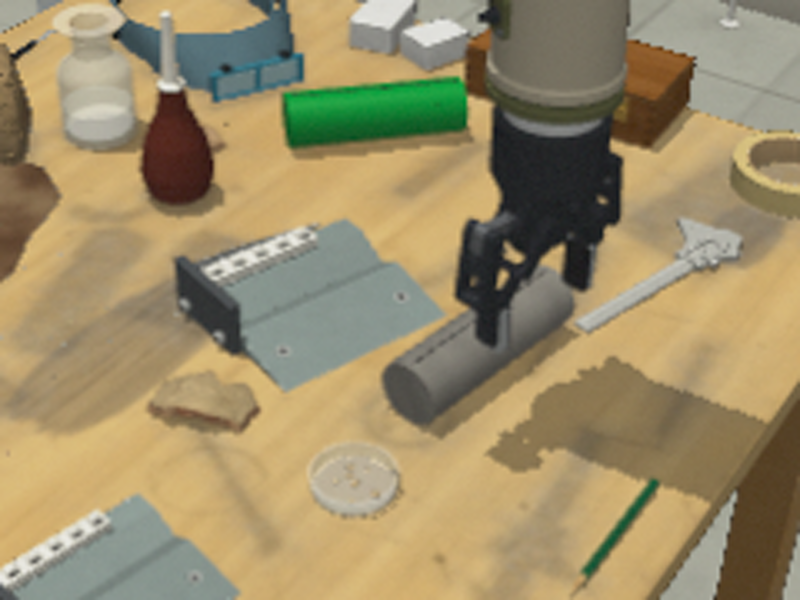

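Call:
{"name": "arm_command", "arguments": {
  "slide": [
    [0,-6,0],
    [0,0,15],
    [0,0,15],
    [0,0,14],
    [0,0,12],
    [0,0,0]
  ],
  "turn": [0,0,0,0,0,0],
  "grip": [0,0,0,0,0,0]
}}

```text
clock: 4.92
position: [0.3957, -0.0105, 0.0129]
ee_rot: [0.997, -0.079, -0.0, -0.0]
ft_force: [0.1, -0.1, -0.1]
grip_width: 1.0
```

Run:
```python
from h import *
cv2.imwrite("pics/w3.png",manip.camera("wrist"))
```

```text
(no output)
```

View pics/w3.png

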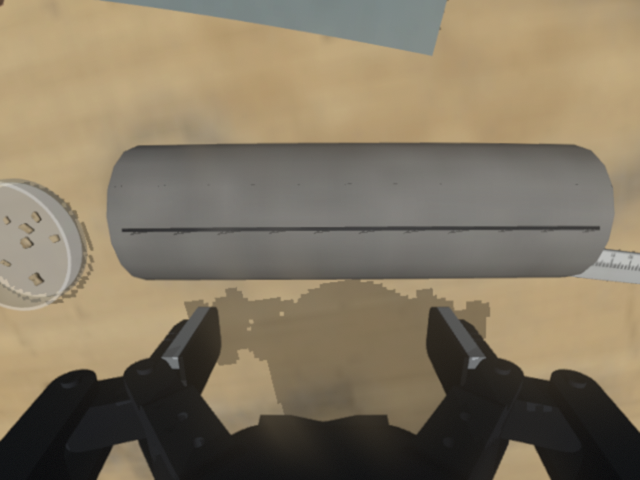

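Call:
{"name": "arm_command", "arguments": {
  "slide": [
    [0,0,5],
    [5,0,0],
    [5,0,0],
    [5,0,0],
    [5,0,0],
    [5,0,0],
    [5,0,0],
    [5,0,0],
    [5,0,0],
    [5,0,0]
  ],
  "turn": [0,0,0,0,0,0,0,0,0,0],
  "grip": [0,0,0,0,0,0,0,0,0,0]
}}

```text
clock: 5.8
position: [0.4408, -0.018, 0.0083]
ee_rot: [0.997, -0.079, -0.0, 0.0]
ft_force: [0.2, 0.7, 0.7]
grip_width: 0.997
```

```bash
cat > look.py <<'E'
import sys
from fit import *
n=sys.argv[1]
np.set_printoptions(precision=4,suppress=True)
cv2.imwrite(f"pics/w{n}.png",manip.camera("wrist"))
a=manip.camera("scene");t=manip.camera("top")
s=cv2.resize(a[190:290,230:380],(600,400),interpolation=cv2.INTER_CUBIC)
cv2.imwrite(f"pics/s{n}.png",s)
for c in("top","scene"):
    for r in manip.tip_of("core",c)[:2]: print(c,round(r["score"],2),w(c,r["xyz"]))
o=manip.get_obs();print(o["clock"],o["position"],o["ee_rot"],o["ft_force"])
E
python3 look.py 4
```

```text
top 0.71 [ 0.5926 -0.0218 -0.0004]
top 0.68 [ 0.4802 -0.0351  0.0249]
scene 0.73 [ 0.6858 -0.256   0.0265]
scene 0.67 [ 0.4787 -0.0371  0.0208]
6.05 [ 0.4401 -0.0179  0.0082] [ 0.9969 -0.079  -0.0002  0.    ] [ 0.1833  0.0459 -0.9377]
```

View pics/w4.png

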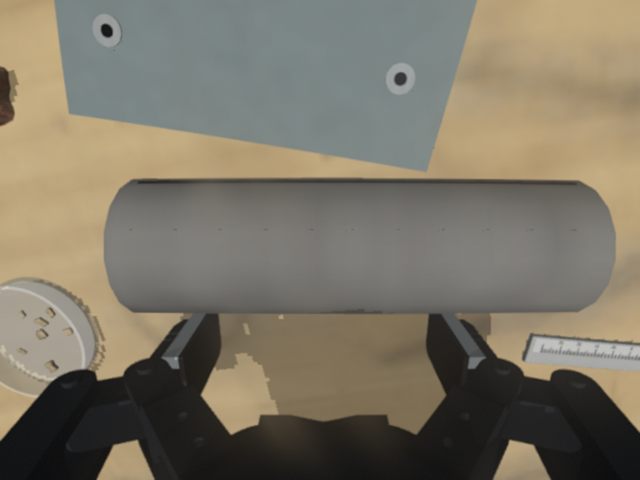

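View pics/s4.png

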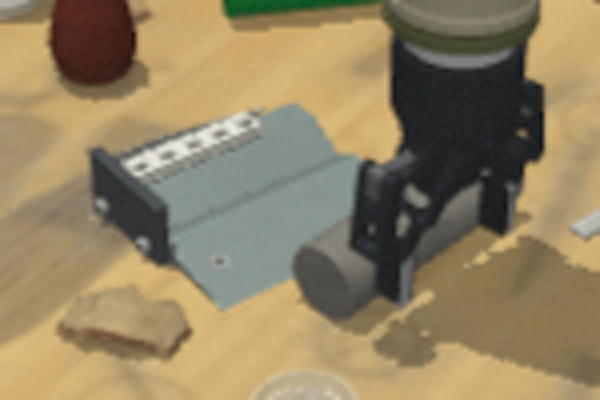

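Call:
{"name": "arm_command", "arguments": {
  "slide": [
    [5,0,-0.5],
    [5,0,-0.5],
    [5,0,-0.5],
    [5,0,-0.5],
    [5,0,-1],
    [5,0,-1],
    [5,0,-1],
    [5,0,-1],
    [5,0,-1],
    [5,0,-1]
  ],
  "turn": [0,0,0,0,0,0,0,0,0,0],
  "grip": [0,0,0,0,0,0,0,0,0,0]
}}

```text
clock: 6.88
position: [0.4889, -0.0258, 0.0161]
ee_rot: [0.997, -0.079, -0.001, 0.0]
ft_force: [-7.8, 1.0, 5.8]
grip_width: 1.001
```

```bash
python3 look.py 5
```

```text
top 0.78 [ 0.6892 -0.2574  0.0234]
scene 0.66 [ 0.6845 -0.2533  0.0255]
scene 0.58 [ 0.5265 -0.0433  0.0263]
7.1333 [ 0.4897 -0.0258  0.0162] [ 0.9969 -0.079   0.0001 -0.    ] [-1.4981  1.025   0.4014]
```

View pics/w5.png

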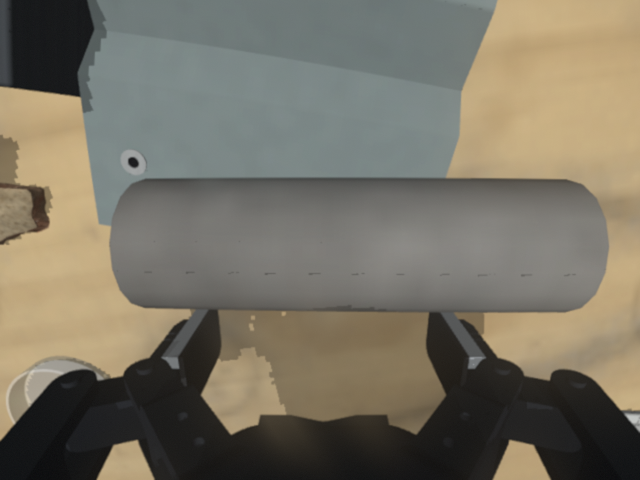

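View pics/s5.png

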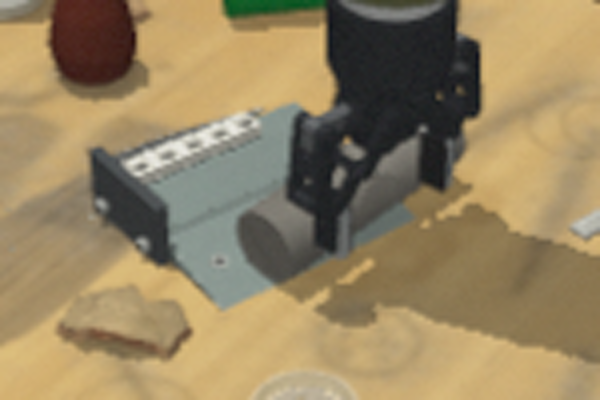

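Call:
{"name": "arm_command", "arguments": {
  "slide": [
    [4,0,0],
    [4,0,0],
    [4,0,0],
    [4,0,0],
    [4,0,0],
    [4,0,0]
  ],
  "turn": [1,1,1,1,1,1],
  "grip": [0,0,0,0,0,0]
}}

```text
clock: 7.63
position: [0.5125, -0.0302, 0.0161]
ee_rot: [0.991, -0.131, -0.001, 0.0]
ft_force: [-4.9, 2.6, 3.0]
grip_width: 0.998
```

```bash
python3 look.py 6
```

```text
top 0.79 [ 0.6875 -0.2531  0.0243]
top 0.67 [ 0.3916 -0.2038 -0.0034]
scene 0.94 [ 0.5498 -0.0479  0.0334]
scene 0.68 [ 0.6882 -0.2532  0.0255]
7.8833 [ 0.5131 -0.0306  0.0163] [ 0.9914 -0.1309  0.0001  0.    ] [-0.992   0.9028 -0.9348]
```

View pics/w6.png

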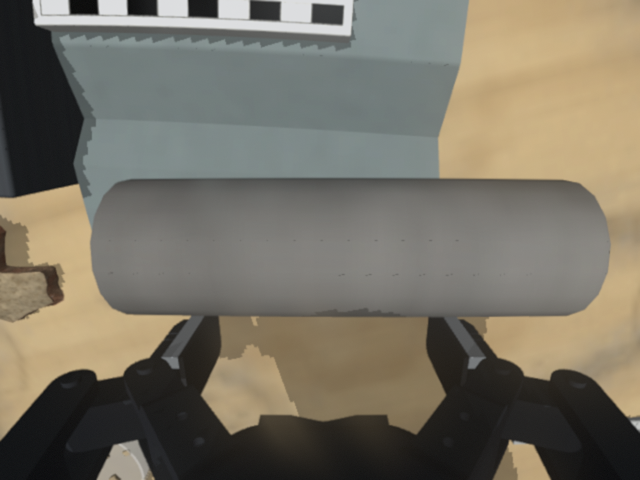

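View pics/s6.png

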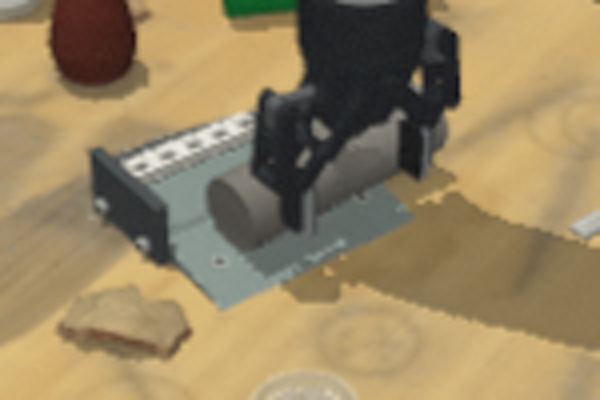

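Call:
{"name": "arm_command", "arguments": {
  "slide": [
    [3,0,-0.5],
    [3,0,-0.5],
    [3,0,-0.5],
    [3,0,-0.5],
    [3,0,-0.5],
    [3,0,-0.5],
    [2,0,0],
    [2,0,0],
    [2,0,0]
  ],
  "turn": [0.6,0.6,0.6,0.6,0.2,0,0,0,0],
  "grip": [0,0,0,0,0,0,0,0,0]
}}

```text
clock: 8.63
position: [0.5367, -0.0379, 0.0195]
ee_rot: [0.988, -0.154, 0.001, 0.0]
ft_force: [0.3, -0.4, -0.4]
grip_width: 1.0
```

```bash
python3 look.py 7
```

```text
top 0.97 [ 0.6856 -0.2546  0.0222]
top 0.53 [0.4403 0.1209 0.0021]
8.8833 [ 0.5362 -0.0377  0.0193] [ 0.9881 -0.1536  0.0001  0.    ] [ 0.6478  0.815  -0.2562]
```

View pics/w7.png

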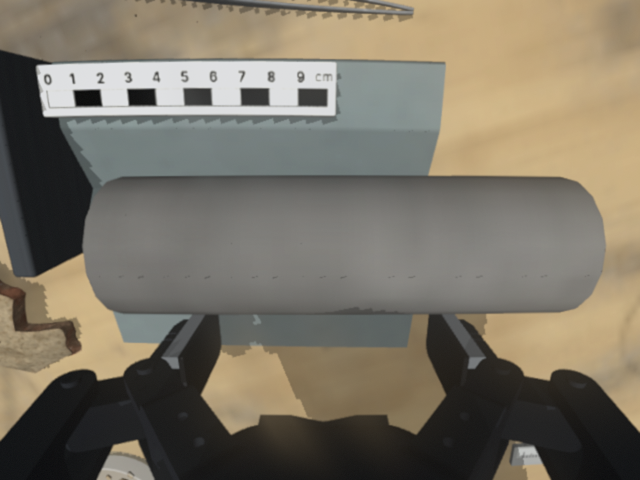

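View pics/s7.png

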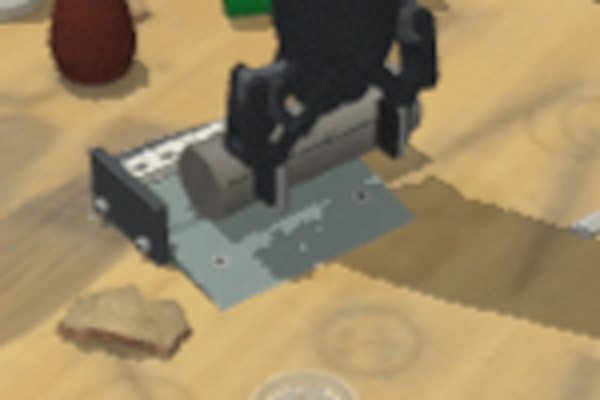

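Call:
{"name": "arm_command", "arguments": {
  "slide": [
    [2,0,0],
    [2,0,0],
    [2,0,0],
    [2,0,0],
    [0,0,0]
  ],
  "turn": [0,0,0,0,0],
  "grip": [0,0,0,0,0]
}}

```text
clock: 9.3
position: [0.5442, -0.0402, 0.0193]
ee_rot: [0.988, -0.154, 0.0, -0.0]
ft_force: [-0.8, 0.1, -0.0]
grip_width: 0.999
```

```bash
python3 look.py 8
```

```text
top 0.71 [ 0.6879 -0.2554  0.027 ]
scene 0.82 [ 0.5859 -0.0611  0.0307]
9.55 [ 0.5437 -0.04    0.0193] [ 0.9882 -0.1535 -0.      0.    ] [0.0841 0.2771 0.2282]
```

View pics/w8.png

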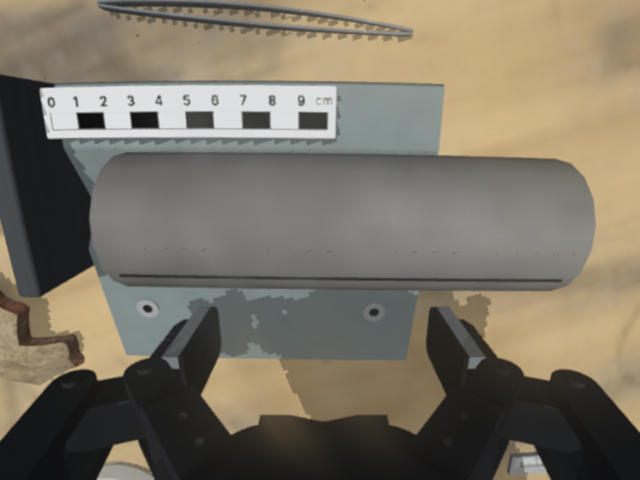

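View pics/s8.png

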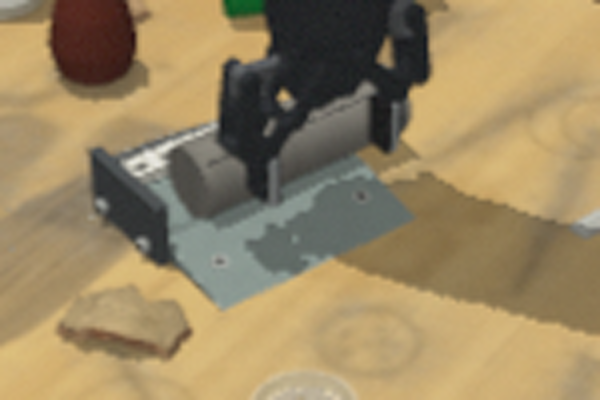

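Call:
{"name": "arm_command", "arguments": {
  "slide": [
    [-10,0,0],
    [-15,0,-10],
    [0,0,-25],
    [0,0,-25],
    [0,0,-25],
    [0,0,-25],
    [0,40,0],
    [0,40,0],
    [0,40,0],
    [0,40,0]
  ],
  "turn": [0,0,0,0,0,0,0,0,0,0],
  "grip": [0,0,0,0.3,1,1,1,1,1,1]
}}

```text
clock: 10.38
position: [0.4706, -0.1864, 0.1297]
ee_rot: [0.988, -0.153, 0.0, 0.0]
ft_force: [1.9, -0.7, 0.0]
grip_width: 0.005
```

```bash
python3 look.py 9
python3 - <<'E'
from fit import *
np.set_printoptions(precision=4,suppress=True)
K=np.array([.5957,-.0227,-.308])
p=place(np.array([[0,-.03,.0319]]),K[0],K[1],0,K[2])[0]
for cam in("wrist","scene","top"):
    m=masks("core",p,(cam,))
    if m:
        f=fit(CORE,.0319,m,np.array([p[0],p[1],K[2]]));print(cam,f)
        print(R.from_euler('z',-K[2]).as_matrix()[:2,:2]@(f[0][:2]-K[:2]))
    for n in("core","core_end","stop_face"):
        for r in manip.tip_of(n,cam)[:2]: 
            x=w(cam,r["xyz"]);print(cam,n,round(r["score"],2),x,R.from_euler('z',-K[2]).as_matrix()@(x-[K[0],K[1],0]))
o=manip.get_obs();print(o["clock"],o["position"],o["ee_rot"],o["grip_width"])
E
```

```text
top 0.97 [ 0.6882 -0.2553  0.0228]
top 0.74 [ 0.5855 -0.0587  0.0296]
scene 0.65 [ 0.6897 -0.2517  0.0272]
scene 0.64 [ 0.5853 -0.059   0.0319]
10.6333 [ 0.4715 -0.1844  0.1293] [ 0.9881 -0.1536  0.0001 -0.0001] [-0.7249 -0.0568  0.5392]
wrist core 0.8 [ 0.5864 -0.0549  0.0301] [ 0.0009 -0.0335  0.0301]
wrist core_end 0.92 [ 0.5588 -0.1355  0.0317] [-0.0009 -0.1187  0.0317]
scene core 0.74 1075
scene (array([ 0.5858, -0.0559, -0.2957]), np.float64(0.12186046511627907))
[ 0.0006 -0.0346]
scene core 0.65 [ 0.6897 -0.2517  0.0272] [ 0.159  -0.1897  0.0272]
scene core 0.64 [ 0.5853 -0.059   0.0319] [ 0.0011 -0.0378  0.0319]
scene core_end 0.75 [ 0.6351 -0.3119  0.024 ] [ 0.1253 -0.2637  0.024 ]
scene core_end 0.65 [ 0.5616 -0.1359  0.0301] [ 0.0018 -0.1182  0.0301]
scene stop_face 0.93 [0.5355 0.3429 0.025 ] [-0.1682  0.3301  0.025 ]
scene stop_face 0.84 [0.6223 0.0481 0.0319] [0.0039 0.0755 0.0319]
top core 0.91 1029
top (array([ 0.5846, -0.0572, -0.3255]), np.float64(0.048530126336248786))
[-0.0002 -0.0362]
top core 0.97 [ 0.6882 -0.2553  0.0228] [ 0.1587 -0.1936  0.0228]
top core 0.74 [ 0.5855 -0.0587  0.0296] [ 0.0012 -0.0374  0.0296]
top core_end 0.87 [ 0.5607 -0.1378  0.0335] [ 0.0015 -0.1203  0.0335]
top core_end 0.87 [ 0.6345 -0.3094  0.024 ] [ 0.1239 -0.2614  0.024 ]
top stop_face 0.73 [0.6203 0.0436 0.03  ] [0.0033 0.0706 0.03  ]
top stop_face 0.73 [0.5347 0.3396 0.0266] [-0.1679  0.3268  0.0266]
11.2333 [ 0.4714 -0.1848  0.1293] [ 0.9882 -0.1535  0.      0.    ] 0.0004335302126513996
```

View pics/w9.png

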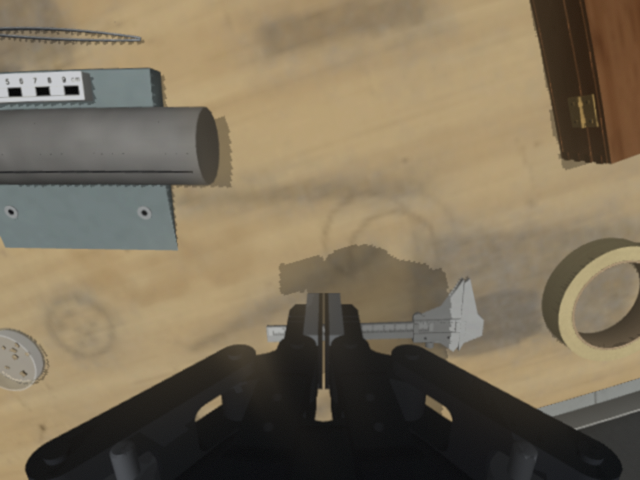

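View pics/s9.png

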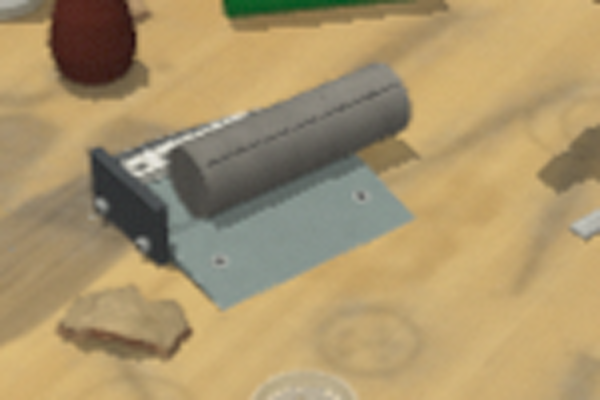

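Call:
{"name": "arm_command", "arguments": {
  "slide": [
    [23,0,0],
    [23,0,0],
    [23,0,0],
    [0,-37,0],
    [0,0,25],
    [0,0,25],
    [0,0,25],
    [0,0,20],
    [0,0,12],
    [0,0,0]
  ],
  "turn": [0,0,0,0,0,0,0,0,0,0],
  "grip": [1,1,1,1,1,1,1,1,1,1]
}}

```text
clock: 12.07
position: [0.5467, -0.1701, 0.0197]
ee_rot: [0.988, -0.154, -0.002, -0.0]
ft_force: [-1.3, 0.9, 0.0]
grip_width: -0.002
```

```bash
python3 look.py 10
```

```text
top 0.93 [ 0.5867 -0.0598  0.0328]
top 0.65 [ 0.6894 -0.2575  0.0261]
scene 0.63 [ 0.588  -0.0554  0.0298]
scene 0.59 [ 0.3499 -0.4003  0.0014]
12.3167 [ 0.5494 -0.1709  0.0239] [ 0.9881 -0.1536  0.0012  0.0002] [ 0.2812 -0.4313  0.8195]
```

View pics/w10.png

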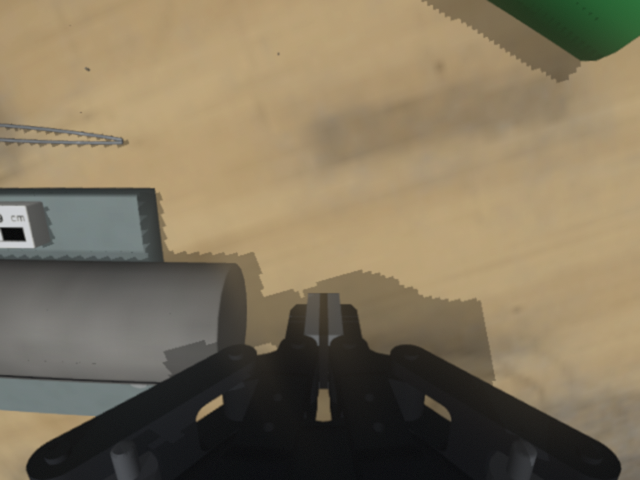

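Call:
{"name": "arm_command", "arguments": {
  "slide": [
    [0,0,-4],
    [0,-5,0],
    [0,-5,0],
    [0,-5,0],
    [0,-4,0],
    [0,-4,0],
    [0,-4,0],
    [0,-4,0],
    [0,-4,0],
    [0,0,0]
  ],
  "turn": [0,0,0,0,0,0,0,0,0,0],
  "grip": [1,1,1,1,1,1,1,1,1,1]
}}

```text
clock: 13.15
position: [0.5593, -0.1364, 0.0263]
ee_rot: [0.988, -0.153, 0.0, -0.0]
ft_force: [-0.1, -2.5, 0.6]
grip_width: -0.003
```

```bash
python3 look.py 11
```

```text
top 0.96 [ 0.5901 -0.0448  0.0336]
top 0.66 [ 0.688  -0.2558  0.0234]
scene 0.88 [ 0.6898 -0.2545  0.0271]
scene 0.75 [ 0.5906 -0.0456  0.032 ]
13.4 [ 0.559  -0.1367  0.0262] [ 0.9882 -0.1533 -0.0001 -0.0003] [-0.2959  0.9547  0.1993]
```

View pics/w11.png

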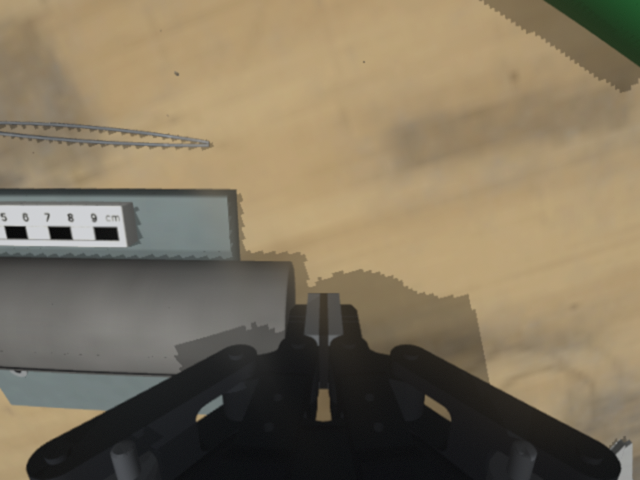

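View pics/s11.png

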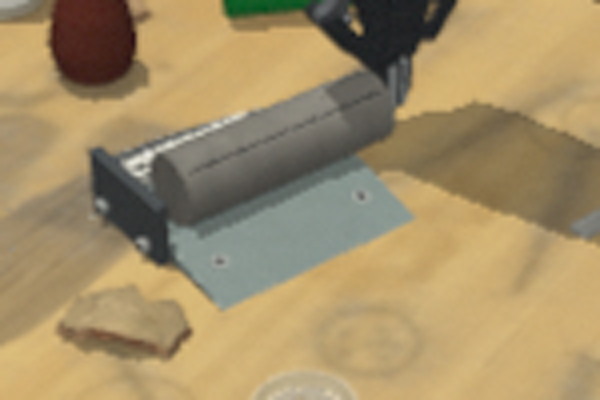

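Call:
{"name": "arm_command", "arguments": {
  "slide": [
    [0,-3,0],
    [0,-3,0],
    [0,-3,0],
    [0,-2,0],
    [0,-2,0],
    [0,-1,0]
  ],
  "turn": [0,0,0,0,0,0],
  "grip": [1,1,1,1,1,1]
}}

```text
clock: 13.9
position: [0.5633, -0.1235, 0.0263]
ee_rot: [0.988, -0.153, -0.0, 0.0]
ft_force: [-0.8, -3.4, -0.7]
grip_width: -0.001
```

Call:
{"name": "arm_command", "arguments": {
  "slide": [
    [0,-1,0],
    [0,-1,0]
  ],
  "turn": [0,0],
  "grip": [1,1]
}}

```text
clock: 14.07
position: [0.5638, -0.122, 0.0263]
ee_rot: [0.988, -0.154, -0.0, 0.0]
ft_force: [-0.2, -2.8, -0.6]
grip_width: 0.001
```

Call:
{"name": "arm_command", "arguments": {
  "slide": [
    [0,-1,0],
    [0,0,0]
  ],
  "turn": [0,0],
  "grip": [1,1]
}}

```text
clock: 14.23
position: [0.5642, -0.1207, 0.0263]
ee_rot: [0.988, -0.153, 0.0, -0.0]
ft_force: [0.1, -2.9, 0.4]
grip_width: 0.0
```

```bash
python3 look.py 12
```

```text
top 0.7 [ 0.6857 -0.2556  0.0253]
top 0.56 [ 0.5925 -0.0301  0.0296]
scene 0.97 [ 0.5947 -0.0328  0.0304]
scene 0.82 [ 0.6864 -0.254   0.0242]
14.4833 [ 0.5642 -0.1208  0.0263] [ 0.9882 -0.1534  0.     -0.0001] [ 0.1037 -0.5744 -1.2026]
```

View pics/s12.png

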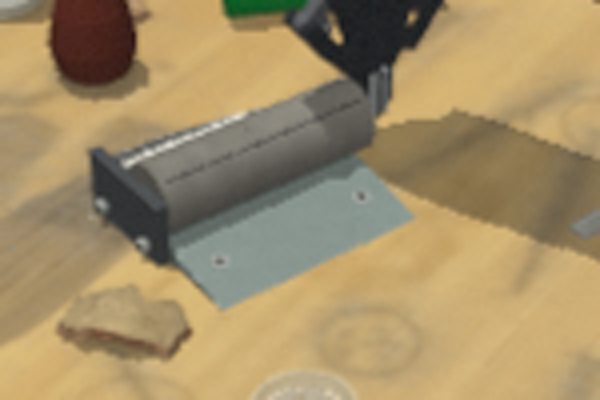

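Call:
{"name": "arm_command", "arguments": {
  "slide": [
    [0,-0.7,0],
    [0,-0.7,0]
  ],
  "turn": [0,0],
  "grip": [1,1]
}}

```text
clock: 14.65
position: [0.5644, -0.12, 0.0263]
ee_rot: [0.988, -0.154, -0.0, 0.0]
ft_force: [-0.5, -2.7, -1.0]
grip_width: -0.002
```

Call:
{"name": "arm_command", "arguments": {
  "slide": [
    [0,-0.7,0],
    [0,-0.7,0]
  ],
  "turn": [0,0],
  "grip": [1,1]
}}

```text
clock: 14.82
position: [0.5648, -0.119, 0.0263]
ee_rot: [0.988, -0.154, -0.0, 0.0]
ft_force: [-2.6, -5.6, 0.7]
grip_width: 0.001
```

Call:
{"name": "arm_command", "arguments": {
  "slide": [
    [0,-0.7,0]
  ],
  "turn": [0],
  "grip": [1]
}}

```text
clock: 14.9
position: [0.5648, -0.1189, 0.0263]
ee_rot: [0.988, -0.154, -0.0, 0.001]
ft_force: [-3.3, -9.2, 1.1]
grip_width: -0.002
```

Call:
{"name": "arm_command", "arguments": {
  "slide": [
    [0,-0.3,0],
    [0,0,0]
  ],
  "turn": [0,0],
  "grip": [1,1]
}}

```text
clock: 15.07
position: [0.5648, -0.1189, 0.0263]
ee_rot: [0.988, -0.154, -0.0, 0.001]
ft_force: [-2.6, -6.4, 0.6]
grip_width: -0.0
```

```bash
python3 look.py 13
```

```text
top 0.97 [ 0.5933 -0.0286  0.0322]
top 0.91 [ 0.6898 -0.2574  0.0256]
scene 0.95 [ 0.6893 -0.2561  0.0221]
scene 0.82 [ 0.5952 -0.0323  0.0318]
15.3167 [ 0.5648 -0.1189  0.0263] [ 0.988  -0.1542 -0.0003  0.0009] [-2.9604 -7.3417  1.836 ]
```

View pics/s13.png

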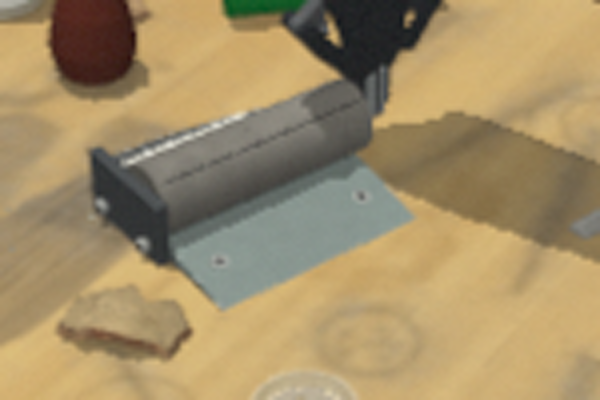

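Call:
{"name": "arm_command", "arguments": {
  "slide": [
    [0,3,0],
    [0,10,0],
    [0,20,0],
    [0,20,0],
    [0,0,-25],
    [0,0,-35],
    [0,0,-35],
    [0,20,-35],
    [0,0,-20],
    [0,0,0]
  ],
  "turn": [0,0,0,0,0,0,0,0,0,0],
  "grip": [1,1,1,1,1,1,1,1,1,1]
}}

```text
clock: 16.15
position: [0.5453, -0.1886, 0.1818]
ee_rot: [0.988, -0.154, 0.004, 0.001]
ft_force: [1.5, 1.2, 0.8]
grip_width: 0.004
```

```bash
python3 look.py 14
python3 - <<'E'
from fit import *
np.set_printoptions(precision=4,suppress=True)
K=np.array([.5957,-.0227,-.308])
p=place(np.array([[0,-.005,.0319]]),K[0],K[1],0,K[2])[0]
m=masks("core",p)
for c in m:
    f=fit(CORE,.0319,{c:m[c]},np.array([p[0],p[1],K[2]]));print(c,f,R.from_euler('z',-K[2]).as_matrix()[:2,:2]@(f[0][:2]-K[:2]))
a=manip.camera("top");cv2.imwrite("pics/t14.png",cv2.resize(a[160:310,200:420],(800,545),interpolation=cv2.INTER_CUBIC))
E
```

```text
top 0.64 [ 0.5961 -0.0287  0.0316]
top 0.47 [ 0.6868 -0.2567  0.0253]
scene 0.68 [ 0.5956 -0.0277  0.0324]
scene 0.58 [ 0.6862 -0.2542  0.0264]
16.4 [ 0.5426 -0.1863  0.1749] [ 0.9882 -0.1531 -0.001  -0.0003] [ 0.456   0.0885 -0.334 ]
top core 0.92 1030
scene core 0.81 1053
top (array([ 0.5944, -0.0281, -0.321 ]), np.float64(0.051092233009708735)) [ 0.0004 -0.0055]
scene (array([ 0.5927, -0.0335, -0.3274]), np.float64(0.18554131054131054)) [ 0.0004 -0.0112]
```

View pics/s14.png

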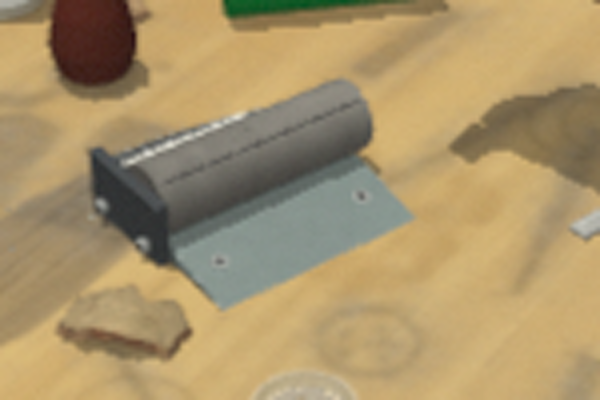

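View pics/t14.png

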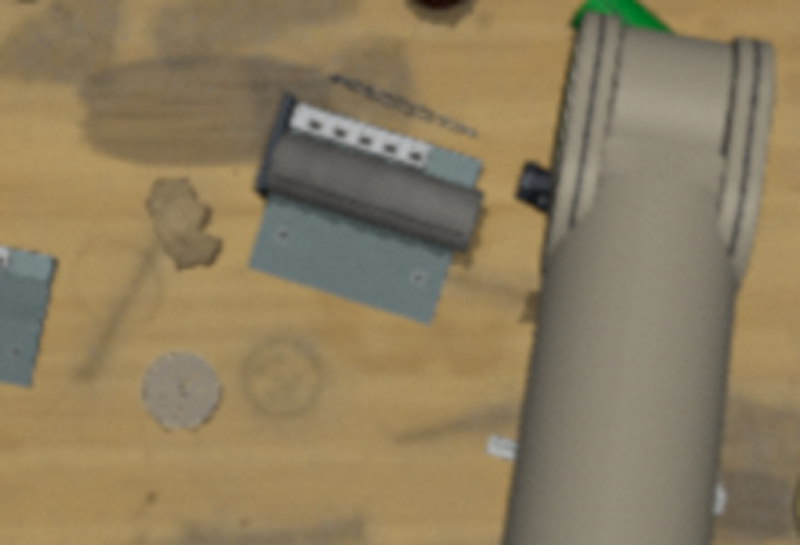

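View pics/w14.png

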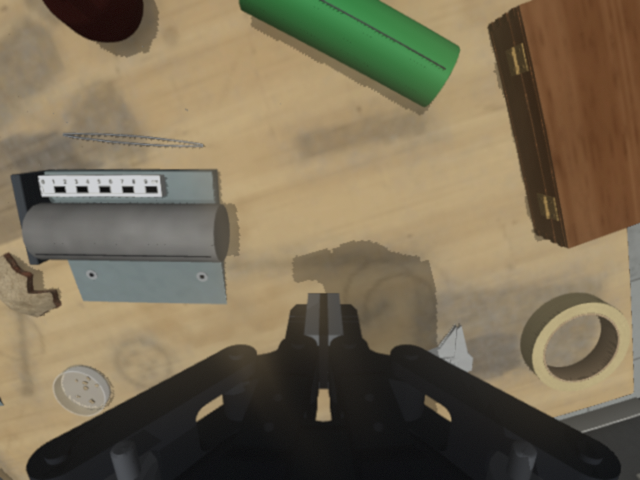

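```bash
python3 -c "
from workcell import manip
print(manip.hand_in())"
```

```text
the job is handed in; nothing more can be done
None
```

The grey core now lies in the V of the central cradle, against the dark stop plate, and I handed the job in at about 16.5 s on the robot's clock.

- **How it was moved:** I rolled it along the bench and up the ramp with the outside of the two open fingers. I turned the hand about 9° on the ramp to line the core up with the V. It dropped over the crest, and I then pushed its right-hand end about 30 mm with the closed fingertips. It was never gripped or lifted.
- **Choice of objects:** The cradle at top-view pixel (300, 215) fits the 134 × 150 mm size. The one at (191, 242) is smaller. I left the green look-alike at (384, 179) alone.
- **Contact with the stop:** On the last push the tip stopped moving while the force rose from about 3 N to 9–10 N. I took this as the core touching the plate.
- **Final position:** The top-view fit puts the middle of the core at cradle (0.4, -5.5) mm, against the target of (0, -5).
- **Check that disagreed:** The scene-view fit gave y = -11 mm. That fit was poor because the stop plate hides the core's end from that camera, so I did not rely on it.
- **Other things on the bench:** In the last pictures the dish, sherd, tweezers, tape and green core look undisturbed. The arm or hand hid most of the calliper, so I saw only parts of it.
- **Hand:** It finished raised and clear of everything.

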